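# Put the bench tools back on their shadow outlines

### The job

Put the four loose tools back on their white shadow pads: hammer, square, spirit level and tape measure each resting squarely on the black outline of its own shape, level and tape standing on their bases as they are now, hammer and square pointing the way their outlines show. Let go of everything and leave the pink mug where it stands.

Things in the scene. Friction and masses are not known exactly. Their poses are not given: they have to be found in the camera images.
- hammer: Stubby claw hammer lying flat, 0.3-0.5 kg, steel head. Origin on the underside, 105 mm from the butt; x towards the head, y towards the claw, z up. Yellow/black handle x = -105 to -20 mm, 26 wide, 22 high; black neck -20 to 42 mm, 20 wide, 20 high; head x = 42 to 68, y = -45 to 45, 26 high. Balances near x = 38 mm; grip the neck near x = 15 mm, fingers closing along y.
- square: Small L-shaped try square lying flat, red stock, steel blade, 0.2 kg. Origin at underside height, inside the angle of the L (not on it), z up. Stock x = -40 to -20 mm, y = -37.5 to 37.5, 18 high; blade along +x to x = 80 mm, y = 15.5 to 37.5, 4 thick. Grip the stock near x = -30, y = 8 mm, fingers closing along x (20 mm wide).
- level: Blue pocket spirit level with black ends and green vials, a bar 150 mm long (x), 26 mm wide (y), 40 mm high, standing on its base, about 0.18 kg. Origin at the centre of the underside. The same after a half turn.
- tape: Orange tape measure with black discs on its sides, 70 mm long (x), 40 mm wide (y), 62 mm high, standing on its base, about 0.25 kg. Origin at the centre of the underside.
- hammer_pad: Hammer's white plastic pad fixed to the bench, 6 mm thick, 195 x 115 mm, with a black hammer outline. Origin on the underside at the pad's middle; x along the outline's handle towards its head, z up. The hammer's origin belongs at x = +18 mm, y = 0, on the top face, with the hammer's x along the pad's x (same direction).
- square_pad: Square's white plastic pad fixed to the bench, 6 mm thick, 145 x 105 mm, with a black L-shaped outline. Origin on the underside at the pad's middle, z up; x along the outline's blade, away from its stock. The square's origin belongs at x = -20 mm, y = 0, on the top face, with the square's x along the pad's x (same direction).
- level_pad: Level's white plastic pad fixed to the bench, 6 mm thick, 170 x 55 mm, with a black oblong outline 150 x 26 mm. Origin on the underside at the middle of pad and outline; x along the outline's length; the tool's origin belongs above it, x axes parallel, either way round.
- tape_pad: Tape measure's white plastic pad fixed to the bench, 6 mm thick, 105 x 75 mm, with a black oblong outline 70 x 40 mm. Origin on the underside at the middle of pad and outline; x along the outline's length; the tool's origin belongs above it, x axes parallel, either way round.
- mug: Pink mug standing among the pads, 72 mm across, 85 mm high, handle on its own +y side, reaching about 36 mm out. Origin at the centre of its underside. Leave it alone.
There are look-alikes about, which are no part of the job. Leave any green look-alike of the tape_pad alone.

How it is judged:
At the end, for the whole second after the job is handed in: Each tool rests on its own pad, level and tape upright, within 12 mm and 0.2 rad of its outline (hammer and square the right way round, level and tape either way), tilted less than 0.1 rad, at rest; the mug upright and within 30 mm of its start (angle between the x axis of hammer and the x axis of hammer_pad, either way round below 0.2 rad and angle between each of hammer, square, level, tape's own z axis and vertical below 0.1 rad and z of hammer in the frame of hammer_pad between 0.001 and 0.012 m and linear speed of each of hammer, square, level, tape below 0.02 m/s and angular speed of each of hammer, square, level, tape below 0.2 rad/s and x of hammer in the frame of hammer_pad between 0.006 and 0.03 m and y of hammer in the frame of hammer_pad between -0.012 and 0.012 m and x of hammer_pad in the frame of hammer between -0.03 and -0.006 m and angle between the x axis of square and the x axis of square_pad, either way round below 0.2 rad and z of square in the frame of square_pad between 0.001 and 0.012 m and x of square in the frame of square_pad between -0.032 and -0.008 m and y of square in the frame of square_pad between -0.012 and 0.012 m and x of square_pad in the frame of square between 0.008 and 0.032 m and angle between the x axis of level and the x axis of level_pad, either way round below 0.2 rad and z of level in the frame of level_pad between 0.001 and 0.012 m and horizontal distance between level and level_pad below 0.012 m and angle between the x axis of tape and the x axis of tape_pad, either way round below 0.2 rad and z of tape in the frame of tape_pad between 0.001 and 0.012 m and horizontal distance between tape and tape_pad below 0.012 m and distance of mug from where it was at the start of the episode below 0.03 m and angle between mug's own z axis and vertical below 0.15 rad); the robot touches nothing.
It fails at once if the mug was shifted by more than 30 mm or tipped (distance of mug from where it was at the start of the episode above 0.03 m or angle between mug's own z axis and vertical above 0.3 rad).
It also fails if it takes over 112 s, if anything falls off the work surface, if the arm or the gripper's body presses on something with over 40 N, if the wrist force passes 120 N, or if a joint passes its speed limit or range.

### The arm

A 6-joint arm with a two-finger parallel gripper is mounted at the origin on the work surface. World frame = base frame: x ahead of the robot, y to its left, z up, the work surface at z = 0. Lengths are in m, angles in rad, forces in N, time in s.
With the tool pointing down it reaches from about 0.275 to 0.825 m from the base axis. Payload 4.9 kg.
Tool frame: the origin (TCP) lies between the finger pads; the fingertips stand 19 mm ahead of it and the grasp point (between the pads) is the TCP; z points along the fingers, y is the line along which they close (so a half turn about z gives the same grasp; the last joint's range is limited). The gripper opens to 85 mm and grips with 20 to 120 N. Pads are 22 mm wide; open, the fingers measure 114 mm over their backs; the gripper's body (76 mm by 85 mm) begins 54 mm behind the grasp point. The pads swing forward as they close: fully open they stand 13 mm farther back than shut.
Start: joints at [1.158, 0.326, -0.193, 1.052, 0, 1.437], TCP at [0.151, 0.529, 0.25] pointing down, gripper open.
Joint ranges: [-2.65, 2.65], [-0.97, 1.79], [-1.3, 1.35], [-1.93, 2.1], [-1.47, 1.37], [-3.14, 3.14]. Speed limits (rad/s): [2.57, 2.57, 3.14, 3.14, 3.14, 3.14].

### API

Orientations are given as a unit quaternion [w, x, y, z].
In Python, from plant import get_obs, capture, get_calibration, hand_in gives the robot as it stands. The module is installed in compiled form; this text tells all that it offers.
- The arm moves only by the tool servo_tool, never from a script. Its argument "steps" is a list of rows, each a list of 3 entries, a list of its own where there are three numbers: the shift along the tool's x, y, z in cm, then the turn, a rotation vector about the tool's x, y, z in degrees, then the finger opening in cm, from 0 to 8.54. A call has 1 to 20 rows; each row shifts and turns the commanded pose from where the row before left it, along the tool's axes as they then stand; what a row does not reach is not made up. A row lasts 1/10 s, in which the tool goes at most 50 mm and 8.59 degrees, less where a joint would pass 70% of its speed; a pose out of reach is approached as far as the arm can. A call is refused whole if a number of a shift passes 5 or a number of a turn 8.59, either way. A call with a gripper value outside its range is refused whole. The fingers move at their own pace and stop on an object; the grip force is fixed at half the most. Time passes only in rows, so rows that do not move let the fingers close. It gives the time, the measured TCP pose, the force, the opening and the grip force at its end, in the units of the state.
- get_obs(): the state, without advancing time (a new reading comes with each control period).
- capture(name): name is "scene" or "top" or "wrist"; returns the picture (400x640x3 uint8, red, green, blue); there is no depth.
- get_calibration(name): a dict with "intrinsics" (3x3 intrinsics, pixels), "R" (3x3) and "t" (3): a world point X has camera coordinates R X + t. Camera axes: x right, y down, z forward; pixel columns grow to the right and rows downward; lengths in m; the calibration is good to about 2 mm. A picture is of the moment at which its call begins: read the wrist's pose just before it. get_calibration takes no time and is no camera call; for the wrist camera it gives the pose at the moment of the call.
- hand_in(): hands the job in; it is judged then, once.
The state is a dict: "t": time; "joint_pos": joint angles; "qd": joint speeds; "joint_efforts": joint torques, N m; "eef_pos": TCP position; "eef_rot": TCP orientation; "force": force on the tool from outside, world axes, zero at the start; "wrist_torque": the same for the moment, N m; "grip_width": finger opening in m; "grip_force": force on a finger pad.
Only numpy, scipy, OpenCV 4.12 (cv2) and the standard library are available. Lean on these libraries where they do the work, as an engineer would, in place of code of your own. Each camera call takes 0.05 s, during which the arm holds its last target. There are 200 camera calls.

## Working session

There is one attempt and no reset: what is moved stays moved. The work goes in short steps, Python scripts to look and compute and a tool call to move; the robot and the scene stay as the last step left them, time stands still between calls to the robot, and variables do not carry over. Pictures are saved under pics/ and viewed, at most 14 in all, crops included, and the job is handed in when it is done.

Besides the shell and the picture viewer there is one more tool, called after "Request:" as name([rows], argument=value, ...), one row to a line, values as JSON. servo_tool: Moves the arm, as the interface text tells. Its arguments: {"type":"object","properties":{"steps":{"type":"array"}},"required":["steps"]}

```bash
mkdir -p pics; python3 - <<'E'
from plant import *
import cv2,numpy as np
for n in("top","scene"):
    im=capture(n); cv2.imwrite(f"pics/{n}0.png",im[:,:,::-1]); c=get_calibration(n)
    print(n,np.round(c["intrinsics"],1).tolist(),np.round(c["R"],3).tolist(),np.round(c["t"],3).tolist())
o=get_obs();print(o["t"],o["eef_pos"],o["eef_rot"],o["grip_width"])
E
```

```text
top [[378.5, 0.0, 314.7], [0.0, 378.5, 200.4], [0.0, 0.0, 1.0]] [[-0.028, -1.0, -0.01], [-0.994, 0.029, -0.108], [0.108, 0.007, -0.994]] [0.038, 0.557, 0.867]
scene [[364.0, 0.0, 318.1], [0.0, 364.0, 205.8], [0.0, 0.0, 1.0]] [[-0.461, 0.888, -0.011], [0.713, 0.362, -0.6], [-0.528, -0.284, -0.8]] [0.202, -0.386, 1.353]
0.1 [0.15114822 0.52830217 0.24958284] [-2.10901135e-04  1.38964635e-01  9.90297035e-01 -7.54171264e-04] 0.08534443317530684
```

View pics/top0.png

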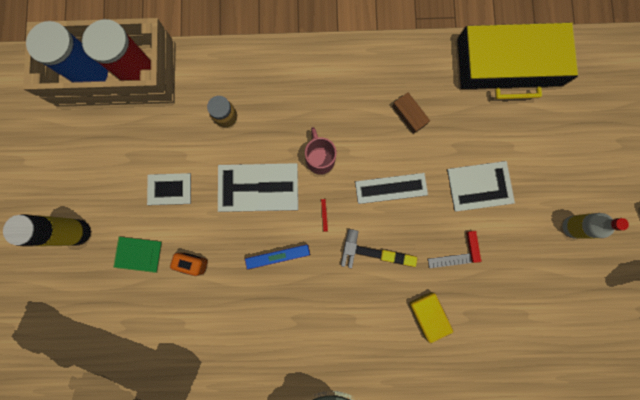

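View pics/scene0.png

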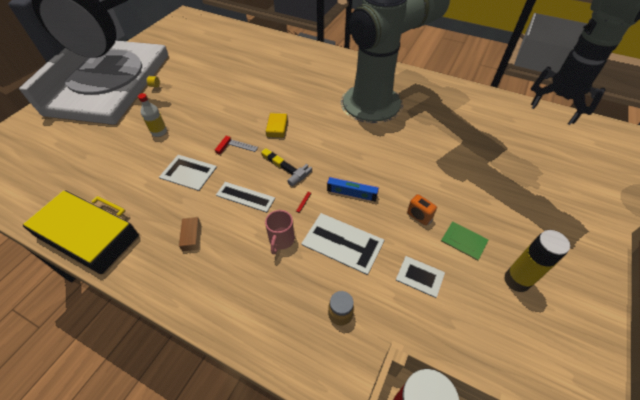

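Top view: the four tools are tape (187,263), level (278,256), hammer (378,250) and square (460,250). Their pads are tape_pad (168,189), hammer_pad (258,187), level_pad (392,187) and square_pad (481,186). The mug is at (320,153).

Possible mix-ups:
- **Tape pad:** green pad (138,254)
- **Level or square stock:** red stick (324,214)
- **Tape or hammer:** yellow block (431,317) and brown block (411,112)

I choose by colour and shape. Next I measure roughly from both views.

```bash
cat > h.py <<'E'
import cv2,numpy as np
from plant import *
def masks(im):
    h=cv2.cvtColor(im,cv2.COLOR_RGB2HSV).astype(int);H,S,V=h[...,0],h[...,1],h[...,2]
    m=dict(white=(S<45)&(V>140),orange=(H>=4)&(H<=13)&(S>190)&(V>120),blue=(H>=105)&(H<=125)&(S>150)&(V>70),
      yellow=(H>=25)&(H<=33)&(S>180)&(V>110),red=((H<=3)|(H>=176))&(S>170)&(V>90),steel=(S<60)&(V>75)&(V<200),black=(V<45),green=(H>45)&(H<80)&(S>150))
    return {k:v.astype(np.uint8)*255 for k,v in m.items()}
def blobs(m,amin=30):
    cs,_=cv2.findContours(m,cv2.RETR_EXTERNAL,cv2.CHAIN_APPROX_NONE)
    return sorted([c for c in cs if cv2.contourArea(c)>amin],key=lambda c:-cv2.contourArea(c))
def ray(c,uv):
    d=c["R"].T@np.linalg.solve(c["intrinsics"],np.r_[uv,1.]);return -c["R"].T@c["t"],d/np.linalg.norm(d)
def onplane(c,uv,z):
    o,d=ray(c,uv);return o+d*(z-o[2])/d[2]
def tri(rays):
    A=sum(np.eye(3)-np.outer(d,d) for o,d in rays);b=sum((np.eye(3)-np.outer(d,d))@o for o,d in rays)
    p=np.linalg.solve(A,b);return p,max(np.linalg.norm(np.cross(p-o,d)) for o,d in rays)
E
python3 - <<'E'
from h import *
C={n:get_calibration(n) for n in("top","scene")}
for n in C:
    M=masks(cv2.imread(f"pics/{n}0.png")[:,:,::-1])
    for k in("white","orange","blue","yellow","red","green"):
        for c in blobs(M[k])[:8]:
            (u,v),(w,h),a=cv2.minAreaRect(c)
            if n=="top" and not(90<u<530 and 140<v<300): continue
            mm=cv2.moments(c);ce=(mm["m10"]/mm["m00"],mm["m01"]/mm["m00"])
            print(n,k,np.round([u,v,w,h,a,*ce]).astype(int),np.round(onplane(C[n],(u,v),.006),3)[:2],np.round(onplane(C[n],(u,v),.03),3)[:2])
c=get_calibration("wrist");o=get_obs();print(np.round(c["intrinsics"],1).tolist(),np.round(c["R"],3).tolist(),-c["R"].T@c["t"]-o["eef_pos"])
E
```

```text
top white [258 187  46  79  90 257 187] [0.597 0.161] [0.594 0.157]
top white [481 186  43  60  82 481 186] [ 0.584 -0.383] [ 0.581 -0.373]
top white [391 188  22  69  83 391 188] [ 0.586 -0.165] [ 0.582 -0.16 ]
top white [168 189  30  42  90 168 189] [0.599 0.381] [0.595 0.371]
top white [350 248  10   8  90 350 249] [ 0.443 -0.06 ] [ 0.443 -0.058]
top orange [185 264  29  16  15 186 264] [0.415 0.336] [0.416 0.328]
top blue [277 256  10  63  77 277 256] [0.428 0.116] [0.429 0.113]
top yellow [388 256  13  10  11 388 256] [ 0.422 -0.149] [ 0.423 -0.144]
top yellow [410 260  12  10  11 410 260] [ 0.41  -0.202] [ 0.411 -0.196]
top red [474 246  31   8  80 474 246] [ 0.439 -0.356] [ 0.44  -0.346]
top red [324 215  30   3  86 324 215] [0.524 0.001] [0.523 0.001]
top green [137 254  43  30   7 137 254] [0.443 0.452] [0.443 0.441]
scene white [342 242  73  38  24 343 243] [0.601 0.159] [0.615 0.164]
scene white [431 384  30  54  90 429 386] [0.834 0.475] [0.841 0.472]
scene white [ 87 101  77  24   4  87 101] [ 0.477 -0.958] [ 0.495 -0.922]
scene white [187 172  50  28  17 188 172] [ 0.59
[... 366 characters left out ...]
314] [0.399 0.315]
scene blue [352 186  50   8  12 352 186] [0.41  0.102] [0.429 0.109]
scene yellow [ 76 224  90  54  30  76 225] [ 0.89  -0.539] [ 0.895 -0.514]
scene yellow [108 205  32   7  25 110 204] [ 0.799 -0.51 ] [ 0.807 -0.485]
scene yellow [277 159   9   6  34 277 159] [ 0.416 -0.159] [ 0.435 -0.145]
scene yellow [266 152   7   7  45 266 152] [ 0.404 -0.21 ] [ 0.424 -0.194]
scene red [222 144   5  18  39 222 144] [ 0.437 -0.362] [ 0.455 -0.342]
scene red [303 202   3  21  31 303 202] [ 0.53  -0.001] [0.545 0.008]
[[291.8, 0.0, 315.6], [0.0, 291.8, 208.9], [0.0, 0.0, 1.0]] [[0.275, 0.961, -0.003], [0.91, -0.259, 0.324], [0.311, -0.092, -0.946]] [-0.07973195  0.0221784   0.12327459]
```

Request:
servo_tool([
  [[0,0,0],[0,0,-8],8.5],
  [[0,0,0],[0,0,-8],8.5],
  [[-2.7,-2.3,0],[0,0,0],8.5],
  [[-2.7,-2.3,0],[0,0,0],8.5],
  [[-2.7,-2.3,0],[0,0,0],8.5],
  [[-2.7,-2.3,0],[0,0,0],8.5],
  [[-2.7,-2.3,0],[0,0,0],8.5],
  [[-2.7,-2.3,0],[0,0,0],8.5],
  [[-2.7,-2.3,0],[0,0,0],8.5],
  [[-2.7,-2.3,0],[0,0,0],8.5],
  [[-2.7,-2.3,0],[0,0,0],8.5],
  [[-2.7,-2.3,0],[0,0,0],8.5],
  [[0,0,0],[0,0,0],8.5],
  [[0,0,0],[0,0,0],8.5],
])

```text
t: 1.5
eef_pos: [0.4215, 0.2983, 0.2498]
eef_rot: [-0.001, 0.001, 1.0, -0.0]
force: [-0.2, 0.9, 0.6]
grip_width: 0.0851
grip_force: 0.0
```

```bash
cat > snap.py <<'E'
import sys,pickle
from h import *
n=sys.argv[1];c=get_calibration("wrist");o=get_obs();im=capture("wrist")
cv2.imwrite(f"pics/{n}.png",im[:,:,::-1]);pickle.dump(c,open(f"pics/{n}.pkl","wb"))
print(o["t"],np.round(o["eef_pos"],4),np.round(o["eef_rot"],4))
E
python3 snap.py w1
```

```text
1.5 [0.4215 0.2983 0.2498] [-6.e-04  7.e-04  1.e+00 -1.e-04]
```

View pics/w1.png

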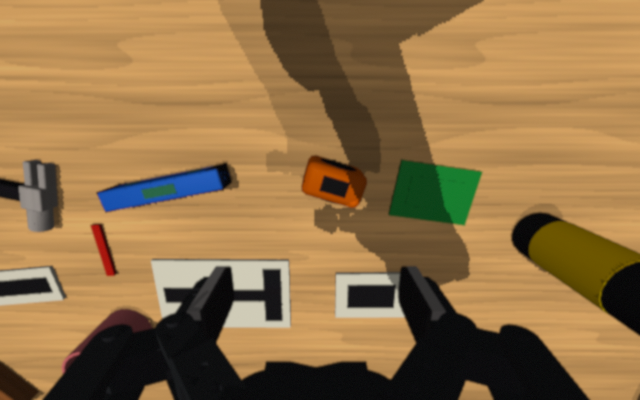

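Wrist view 1: tape (335,183), level (165,187), and hammer head (38,195). The green decoy pad is at (435,190). The fingers hide parts of the pads, so I'll collect more views, tools first and then pads.

Request:
servo_tool([
  [[0,-2.5,0],[0,0,0],8.5],
  [[0,-2.5,0],[0,0,0],8.5],
  [[0,-2.5,0],[0,0,0],8.5],
  [[0,-2.5,0],[0,0,0],8.5],
  [[0,0,0],[0,0,0],8.5],
  [[0,0,0],[0,0,0],8.5],
])

```text
t: 2.15
eef_pos: [0.4209, 0.1996, 0.2504]
eef_rot: [0.0, -0.001, 1.0, 0.0]
force: [1.0, 0.5, -0.2]
grip_width: 0.0852
grip_force: 0.0
```

```bash
python3 snap.py w2
```

```text
2.15 [0.4209 0.1996 0.2504] [ 0.e+00 -6.e-04  1.e+00  3.e-04]
```

Request:
servo_tool([
  [[0,-4,0],[0,0,0],8.5],
  [[0,-4,0],[0,0,0],8.5],
  [[0,-4,0],[0,0,0],8.5],
  [[0,-4,0],[0,0,0],8.5],
  [[0,-4,0],[0,0,0],8.5],
  [[0,-2,0],[0,0,0],8.5],
  [[0,0,0],[0,0,0],8.5],
  [[0,0,0],[0,0,0],8.5],
])

```text
t: 3.0
eef_pos: [0.4218, -0.0202, 0.2502]
eef_rot: [-0.0, -0.0, 1.0, 0.0]
force: [-0.2, 0.5, 0.1]
grip_width: 0.0848
grip_force: 0.0
```

```bash
python3 snap.py w3
```

```text
3.0 [ 0.4218 -0.0202  0.2502] [-1.e-04 -5.e-04  1.e+00  4.e-04]
```

Request:
servo_tool([
  [[0,-4,0],[0,0,0],8.5],
  [[0,-4,0],[0,0,0],8.5],
  [[0,-4,0],[0,0,0],8.5],
  [[0,-4,0],[0,0,0],8.5],
  [[0,-4,0],[0,0,0],8.5],
  [[0,-4,0],[0,0,0],8.5],
  [[0,-4,0],[0,0,0],8.5],
  [[0,0,0],[0,0,0],8.5],
  [[0,0,0],[0,0,0],8.5],
])

```text
t: 3.95
eef_pos: [0.4223, -0.3002, 0.2498]
eef_rot: [-0.0, -0.001, 1.0, 0.001]
force: [-0.2, 0.5, 0.8]
grip_width: 0.0847
grip_force: 0.0
```

```bash
python3 snap.py w4
```

```text
3.95 [ 0.4223 -0.3002  0.2498] [-2.e-04 -6.e-04  1.e+00  7.e-04]
```

Request:
servo_tool([
  [[-4,0,0],[0,0,0],8.5],
  [[-4,0,0],[0,0,0],8.5],
  [[-4,0,0],[0,0,0],8.5],
  [[-4,0,0],[0,0,0],8.5],
  [[0,0,0],[0,0,0],8.5],
  [[0,0,0],[0,0,0],8.5],
])

```text
t: 4.6
eef_pos: [0.5822, -0.2984, 0.2495]
eef_rot: [-0.001, -0.002, 1.0, 0.001]
force: [-0.7, 0.7, -0.1]
grip_width: 0.0851
grip_force: 0.0
```

```bash
python3 snap.py p1
```

```text
4.6 [ 0.5822 -0.2984  0.2495] [-8.0e-04 -2.1e-03  1.0e+00  5.0e-04]
```

Request:
servo_tool([
  [[0,4,0],[0,0,0],8.5],
  [[0,4,0],[0,0,0],8.5],
  [[0,4,0],[0,0,0],8.5],
  [[0,4,0],[0,0,0],8.5],
  [[0,0,0],[0,0,0],8.5],
  [[0,0,0],[0,0,0],8.5],
])

```text
t: 5.25
eef_pos: [0.5806, -0.1401, 0.2512]
eef_rot: [0.0, -0.001, 1.0, -0.0]
force: [-0.4, 0.3, 0.5]
grip_width: 0.0849
grip_force: 0.0
```

```bash
python3 snap.py p2
```

```text
5.25 [ 0.5806 -0.1401  0.2512] [ 2.e-04 -1.e-03  1.e+00 -4.e-04]
```

Request:
servo_tool([
  [[0,4,0],[0,0,0],8.5],
  [[0,4,0],[0,0,0],8.5],
  [[0,4,0],[0,0,0],8.5],
  [[0,4,0],[0,0,0],8.5],
  [[0,4,0],[0,0,0],8.5],
  [[0,4,0],[0,0,0],8.5],
  [[0,0,0],[0,0,0],8.5],
  [[0,0,0],[0,0,0],8.5],
])

```text
t: 6.1
eef_pos: [0.5816, 0.0984, 0.2503]
eef_rot: [0.0, -0.0, 1.0, -0.0]
force: [0.1, 0.0, -0.0]
grip_width: 0.0849
grip_force: 0.0
```

```bash
python3 snap.py p3
```

```text
6.1 [0.5816 0.0984 0.2503] [ 0.e+00 -3.e-04  1.e+00 -3.e-04]
```

Request:
servo_tool([
  [[0,4,0],[0,0,0],8.5],
  [[0,4,0],[0,0,0],8.5],
  [[0,4,0],[0,0,0],8.5],
  [[0,4,0],[0,0,0],8.5],
  [[0,0,0],[0,0,0],8.5],
  [[0,0,0],[0,0,0],8.5],
])

```text
t: 6.75
eef_pos: [0.5819, 0.2578, 0.25]
eef_rot: [-0.0, 0.0, 1.0, -0.0]
force: [0.1, -0.8, 0.7]
grip_width: 0.0847
grip_force: 0.0
```

```bash
python3 snap.py p4; python3 -c "
import cv2,numpy as np
r=[cv2.resize(cv2.imread(f'pics/{n}.png'),(400,250)) for n in ('w2','w3','w4','p1')]
cv2.imwrite('pics/m1.png',np.vstack([np.hstack(r[:2]),np.hstack(r[2:])]))
r=[cv2.resize(cv2.imread(f'pics/{n}.png'),(400,250)) for n in ('p2','p3','p4','p4')]
cv2.imwrite('pics/m2.png',np.vstack([np.hstack(r[:2]),np.hstack(r[2:])]))"
```

```text
6.75 [0.5819 0.2578 0.25  ] [-1.e-04  2.e-04  1.e+00 -4.e-04]
```

View pics/m1.png

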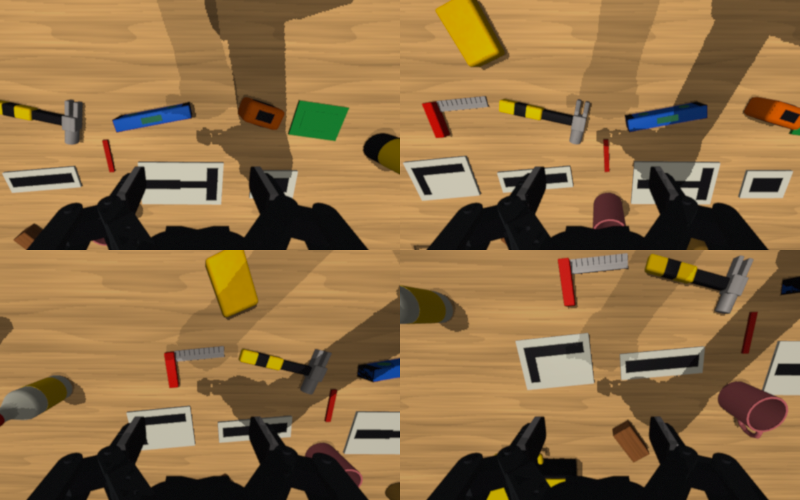

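View pics/m2.png

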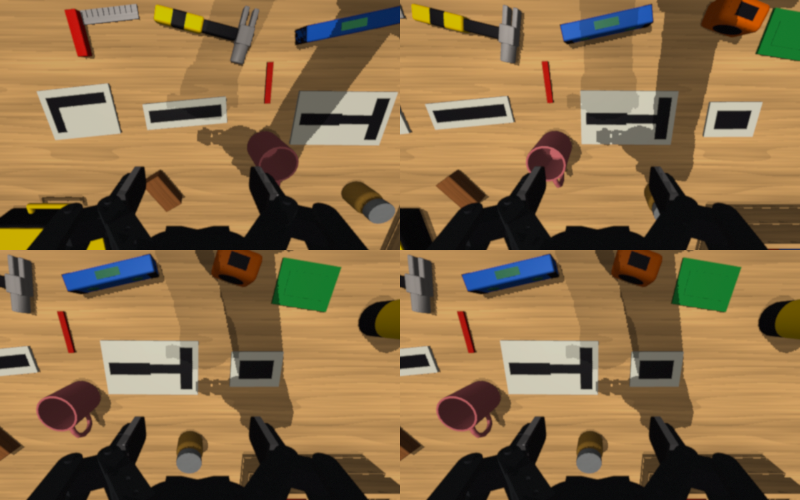

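Montages: w3 (top right) shows the square (435,118), hammer (540,118), level (667,115) and tape (772,110), each a unique match to its description. The p views show all four pad outlines unobstructed. Now I measure precisely.

```bash
cat > meas.py <<'E'
import pickle
from h import *
def load(n): return cv2.imread(f"pics/{n}.png")[:,:,::-1],pickle.load(open(f"pics/{n}.pkl","rb"))
def proj(c,p):
    q=c["intrinsics"]@(c["R"]@np.asarray(p,float)+c["t"]);return q[:2]/q[2]
def cen(k):
    m=cv2.moments(k);return np.array([m["m10"]/m["m00"],m["m01"]/m["m00"]])
def near(im,c,p,key,r,zmask=None,amin=15):
    m=masks(im)[key];u=proj(c,p);w=np.zeros_like(m);cv2.circle(w,tuple(int(x) for x in u),r,255,-1)
    b=[k for k in blobs(m&w,amin)];return b
def toplane(c,k,z): return np.array([onplane(c,q,z)[:2] for q in k.reshape(-1,2)],np.float32)
E
python3 - <<'E'
from meas import *
np.set_printoptions(suppress=True)
pads=dict(hammer=((.598,.16,.006),("p3","p4"),75),tape=((.601,.379,.006),("p3","p4"),34),level=((.587,-.166,.006),("p1","p2"),70),square=((.587,-.384,.006),("p1","p2"),60))
for n,(p,vs,r) in pads.items():
    R=[]
    for v in vs:
        im,c=load(v);b=near(im,c,p,"black",r)
        if not b: print(n,v,"none");continue
        k=b[0];R.append(ray(c,cen(k)));P=toplane(c,k,.006)
        if n=="square": 
            a=cv2.approxPolyDP(k,4,True);print(n,v,np.round(toplane(c,a,.006),3).tolist())
        (x,y),s,a=cv2.minAreaRect(P*1000);print(n,v,len(b),np.round([x,y,*s,a],1))
    if len(R)>1: q,e=tri(R);print("  tri",np.round(q,4),round(e,4))
def feat(n,p,key,vs,r):
    R=[]
    for v in vs:
        im,c=load(v);b=near(im,c,p,key,r)
        if b: R.append(ray(c,cen(b[0])));print(n,v,len(b),np.round(cen(b[0])),cv2.contourArea(b[0]),end=";")
    if len(R)>1: q,e=tri(R);print("  tri",np.round(q,4),round(e,4))
feat("vial",(.429,.113,.04),"green",("w1","w2","w3","p3","p4"),22)
feat("label",(.42,.325,.06),"black",("w1","w2"),15)
feat("y1",(.422,-.146,.02),"yellow",("w3","w4","p1","p2"),22)
feat("y2",(.411,-.198,.02),"yellow",("w3","w4","p1","p2"),22)
feat("steel",(.443,-.059,.026),"steel",("w2","w3","w4"),25)
feat("red",(.44,-.35,.018),"red",("w3","w4","p1","p2"),40)
feat("orange",(.416,.33,.05),"orange",("w1","w2"),45)
feat("blue",(.429,.115,.04),"blue",("w1","w2","w3","p4"),75)
E
```

```text
hammer p3 1 [598.6 160.   86.1 169.9   0. ]
hammer p4 1 [598.7 159.5 169.   83.4  90. ]
  tri [0.5956 0.1802 0.0121] 0.0
tape p3 1 [600.4 377.7  33.7  65.8   0.1]
tape p4 1 [600.4 377.9  37.6  68.    1.8]
  tri [0.6    0.3776 0.006 ] 0.0
level p1 1 [ 587.1 -166.4   22.7  147.     5.6]
level p2 1 [ 586.6 -166.6   21.9  145.7    5.4]
  tri [ 0.5863 -0.1653  0.0065] 0.0
square p1 [[0.5450000166893005, -0.3319999873638153], [0.5580000281333923, -0.4449999928474426], [0.625, -0.4390000104904175], [0.625, -0.42399999499320984], [0.5709999799728394, -0.42500001192092896], [0.5619999766349792, -0.33000001311302185]]
square p1 1 [ 585.9 -384.6   70.6  116.2    6.3]
square p2 [[0.5450000166893005, -0.3310000002384186], [0.5580000281333923, -0.44600000977516174], [0.6259999871253967, -0.43799999356269836], [0.625, -0.4230000078678131], [0.5789999961853027, -0.42899999022483826], [0.5720000267028809, -0.42399999499320984], [0.5619999766349792, -0.33000001311302185]]
square p2 1 [ 585.9 -385.    70.5  116.1    6.3]
  tri [ 0.5696 -0.3988  0.0075] 0.0
label w1 1 [336. 187.] 222.5;label w2 1 [425. 187.] 278.0;  tri [0.4195 0.3196 0.0601] 0.0001
y1 w3 1 [212. 181.] 361.5;y1 w4 1 [439. 181.] 341.5;y1 p1 1 [467.  39.] 108.5;y1 p2 1 [309.  35.] 590.5;  tri [ 0.4243 -0.1471  0.0244] 0.0072
y2 w3 1 [170. 172.] 362.5;y2 w4 1 [399. 172.] 376.0;y2 p2 1 [261.  22.] 623.5;  tri [ 0.4116 -0.1992  0.021 ] 0.0001
steel w2 1 [111. 199.] 783.5;steel w3 1 [285. 199.] 807.5;  tri [ 0.4456 -0.0598  0.0222] 0.0
red w3 1 [ 53. 191.] 725.5;red w4 1 [274. 191.] 741.5;red p1 1 [267.  51.] 1208.5;red p2 1 [123.  52.] 1164.0;  tri [ 0.4384 -0.3542  0.0155] 0.0008
orange w1 1 [327. 184.] 1120.0;blue w1 1 [161. 189.] 2504.5;blue w2 1 [244. 188.] 2539.5;blue w3 1 [425. 188.] 2607.0;blue p4 1 [175.  37.] 3938.5;  tri [0.4287 0.1108 0.0323] 0.0007
```

```bash
python3 - <<'E'
from meas import *
np.set_printoptions(suppress=True)
for n,p,key,vs,r,z in [("red",(.44,-.35,.018),"red",("w3","w4","p1","p2"),40,.018),("blue",(.429,.115,.04),"blue",("w1","w2","w3","p3","p4"),75,.04),("orange",(.42,.32,.05),"orange",("w1","w2","p3"),48,.062)]:
    for v in vs:
        im,c=load(v);b=near(im,c,p,key,r)
        if b:
            k=b[0];(x,y),s,a=cv2.minAreaRect(toplane(c,k,z)*1000);print(n,v,np.round([x,y,*s,a],1),"cam",np.round(-c["R"].T@c["t"],3))
for v in("w1","w3","p4"):
    im,c=load(v);u=proj(c,(.429,.112,.04)).astype(int);print(v,u,[cv2.cvtColor(im,cv2.COLOR_RGB2HSV)[u[1],u[0]+d].tolist() for d in(-10,0,10)])
im,c=load("w1");i1=im[140:220,290:380];j=im[160:220,80:240]
im3,_=load("w3");k=im3[140:230,20:170]
f=lambda a,w,h:cv2.resize(np.ascontiguousarray(a),(w,h))
cv2.imwrite("pics/crop.png",np.vstack([np.hstack([f(i1,338,300),f(k,462,300)]),f(j,800,300)])[:,:,::-1])
E
```

```text
red w3 [ 438.9 -352.6   71.2   18.7    6. ] cam [ 0.339 -0.021  0.373]
red w4 [ 438.3 -353.3   72.4   18.7    5.7] cam [ 0.339 -0.301  0.373]
red p1 [ 441.  -353.3   73.1   18.9    5.7] cam [ 0.499 -0.3    0.373]
red p2 [ 441.  -352.7   73.1   18.6    5.9] cam [ 0.498 -0.141  0.374]
blue w1 [427.5 112.5  26.5 147.9  10.9] cam [0.339 0.298 0.373]
blue w2 [426.3 111.7  27.7 147.5  11.1] cam [0.338 0.199 0.374]
blue w3 [424.9 108.5  31.9 147.7  11.1] cam [ 0.339 -0.021  0.373]
blue p3 [430.8 111.7  25.1 145.7  11.2] cam [0.499 0.097 0.374]
blue p4 [430.7 112.8  25.2 148.   11.1] cam [0.499 0.257 0.373]
orange w1 [417.  315.7  67.1  36.9  71.9] cam [0.339 0.298 0.373]
orange p3 [422.9 324.1  44.7  37.2  73. ] cam [0.499 0.097 0.374]
w1 [159 190] [[76, 150, 102], [75, 150, 102], [74, 144, 101]]
w3 [428 189] [[79, 151, 98], [74, 151, 98], [71, 148, 95]]
p4 [172  35] [[74, 125, 112], [73, 121, 114], [73, 122, 117]]
```

View pics/crop.png

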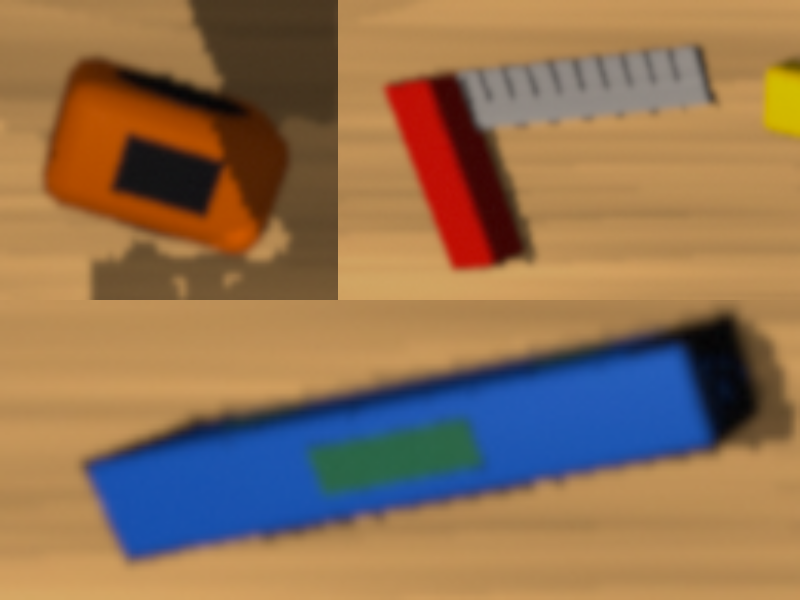

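Crops confirm the choices: tape with its black label (top left), square with red stock and ruled blade (top right), level with its green vial (bottom).

| Thing | x, y (m) | Yaw |
|---|---|---|
| Tape | (.418, .317) | 72° |
| Level | (.429, .112) | 101° |
| Hammer origin | (.4326, -.1133) | 76.3° |
| Square stock | (.4395, -.353) | square x at 95.9° |

Measured heights agree with the text to within a few mm.

```bash
cat > go.py <<'E'
import sys
from h import *
from scipy.spatial.transform import Rotation as Ro
def go(x,y,z,yaw):
    o=get_obs();q=o["eef_rot"];R=Ro.from_quat([*q[1:],q[0]]).as_matrix()
    a=np.radians(yaw);T=np.array([[np.cos(a),np.sin(a),0],[np.sin(a),-np.cos(a),0],[0,0,-1.]])
    d=np.array([x,y,z])-o["eef_pos"]
    print("t",o["t"],"turn",np.round(np.degrees(Ro.from_matrix(R.T@T).as_rotvec()),1),"shift after turn cm",np.round(T.T@d*100,2),"shift now",np.round(R.T@d*100,2))
if __name__=="__main__": go(*map(float,sys.argv[1:5]))
E
python3 go.py .418 .317 .12 252
```

```text
t 6.8 turn [ -0.   -0.1 -72.1] shift after turn cm [-0.63 17.44 13.  ] shift now [16.4   5.97 13.  ]
```

Request:
servo_tool([
  [[0,0,0],[0,0,-8],8.5],
  [[0,0,0],[0,0,-8],8.5],
  [[0,0,0],[0,0,-8],8.5],
  [[0,0,0],[0,0,-8],8.5],
  [[0,0,0],[0,0,-8],8.5],
  [[0,0,0],[0,0,-8],8.5],
  [[0,0,0],[0,0,-8],8.5],
  [[0,0,0],[0,0,-8],8.5],
  [[0,0,0],[0,0,-8],8.5],
  [[-0.1,3,0],[0,0,0],8.5],
  [[-0.1,3,0],[0,0,0],8.5],
  [[-0.1,3,0],[0,0,0],8.5],
  [[-0.1,3,3],[0,0,0],8.5],
  [[-0.1,3,3],[0,0,0],8.5],
  [[-0.1,2.4,3],[0,0,0],8.5],
  [[0,0,4],[0,0,0],8.5],
  [[0,0,0],[0,0,0],8.5],
  [[0,0,0],[0,0,0],8.5],
])

```text
t: 8.6
eef_pos: [0.4185, 0.317, 0.1207]
eef_rot: [-0.001, -0.587, 0.81, -0.0]
force: [-0.2, -0.4, 0.4]
grip_width: 0.0851
grip_force: 0.0
```

```bash
python3 go.py .418 .317 .04 252; python3 snap.py t1
```

```text
t 8.6 turn [ 0.  -0.1 -0.1] shift after turn cm [0.02 0.05 8.07] shift now [0.01 0.04 8.07]
8.6 [0.4185 0.317  0.1207] [-5.000e-04 -5.870e-01  8.096e-01 -1.000e-04]
```

View pics/t1.png

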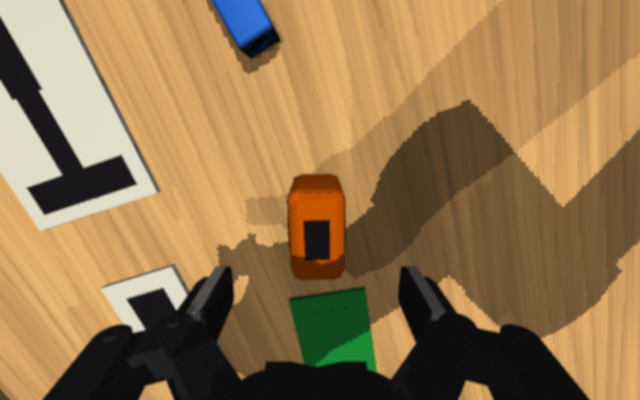

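Close view: the tape sits upright in the picture at (317,227), rows 176-278, centred between the fingers. I check its length centre.

```bash
python3 - <<'E'
from meas import *
im,c=load("t1")
for r,z in((176,.03),(176,.045),(278,.03),(278,.045)): 
    p=onplane(c,(317,r),z);print(r,z,np.round(p,3),"along",round(float((p[:2]-[.418,.317])@[np.cos(np.radians(72)),np.sin(np.radians(72))]),4))
E
```

```text
176 0.03 [0.407 0.282 0.03 ] along -0.0372
176 0.045 [0.406 0.278 0.045] along -0.0405
278 0.03 [0.434 0.365 0.03 ] along 0.0502
278 0.045 [0.431 0.356 0.045] along 0.0408
```

Request:
servo_tool([
  [[0,0,2],[0,0,0],8.5],
  [[0,0,2],[0,0,0],8.5],
  [[0,0,2],[0,0,0],8.5],
  [[0,0,1.6],[0,0,0],8.5],
  [[0,0,0],[0,0,0],8.5],
  [[0,0,0],[0,0,0],6],
  [[0,0,0],[0,0,0],4.5],
  [[0,0,0],[0,0,0],3],
  [[0,0,0],[0,0,0],2.5],
  [[0,0,0],[0,0,0],2.5],
  [[0,0,0],[0,0,0],2.5],
  [[0,0,0],[0,0,0],2.5],
  [[0,0,0],[0,0,0],2.5],
  [[0,0,0],[0,0,0],2.5],
])

```text
t: 10.05
eef_pos: [0.419, 0.319, 0.0458]
eef_rot: [0.001, -0.588, 0.809, -0.0]
force: [-0.3, -0.2, 6.9]
grip_width: 0.0391
grip_force: 61.4
```

Request:
servo_tool([
  [[0,0,-1],[0,0,0],2.5],
  [[0,0,-2],[0,0,0],2.5],
  [[0,0,-3],[0,0,-4],2.5],
  [[0,0,-2],[0,0,-5],2.5],
  [[0,0,0],[0,0,-5],2.5],
  [[0,0,0],[0,0,-5],2.5],
  [[0,0,0],[0,0,0],2.5],
  [[0,0,0],[0,0,0],2.5],
])

```text
t: 10.85
eef_pos: [0.4175, 0.3182, 0.1244]
eef_rot: [0.0, 0.713, -0.701, -0.0]
force: [1.1, 0.5, -2.6]
grip_width: 0.0395
grip_force: 60.6
```

```bash
python3 go.py .6004 .378 .054 271
```

```text
t 10.85 turn [ 0.  -0.  -0.1] shift after turn cm [ -5.66 -18.39   7.04] shift now [ -5.68 -18.39   7.03]
```

Request:
servo_tool([
  [[-0.7,-2.3,0],[0,0,0],2.5],
  [[-0.7,-2.3,0],[0,0,0],2.5],
  [[-0.7,-2.3,0],[0,0,0],2.5],
  [[-0.7,-2.3,0],[0,0,0],2.5],
  [[-0.7,-2.3,0],[0,0,0],2.5],
  [[-0.7,-2.3,0],[0,0,0],2.5],
  [[-0.7,-2.3,0],[0,0,0],2.5],
  [[-0.7,-2.3,0],[0,0,0],2.5],
  [[0,0,2],[0,0,0],2.5],
  [[0,0,2],[0,0,0],2.5],
  [[0,0,2],[0,0,0],2.5],
  [[0,0,0],[0,0,0],2.5],
  [[0,0,0],[0,0,0],2.5],
])

```text
t: 12.15
eef_pos: [0.6002, 0.3774, 0.0638]
eef_rot: [0.001, 0.713, -0.701, -0.0]
force: [0.3, 0.1, -2.8]
grip_width: 0.0393
grip_force: 61.2
```

```bash
python3 go.py .6004 .378 .053 271; python3 snap.py t2
```

```text
t 12.15 turn [ 0.1 -0.  -0. ] shift after turn cm [-0.06 -0.02  1.08] shift now [-0.06 -0.02  1.08]
12.15 [0.6002 0.3774 0.0638] [ 9.000e-04  7.131e-01 -7.010e-01 -3.000e-04]
```

View pics/t2.png

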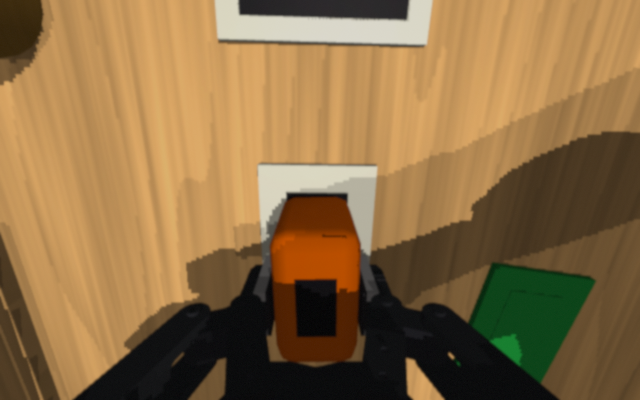

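The tape hangs just above its outline (outline's near edge at row 193, tape's at row 197) and is aligned. I lower it and release.

Request:
servo_tool([
  [[0,0,0.6],[0,0,0],2.5],
  [[0,0,0.5],[0,0,0],2.5],
  [[0,0,0],[0,0,0],2.5],
  [[0,0,0],[0,0,0],3.5],
  [[0,0,0],[0,0,0],4.5],
  [[0,0,0],[0,0,0],6],
  [[0,0,0],[0,0,0],7],
  [[0,0,0],[0,0,0],7],
  [[0,0,0],[0,0,0],7],
  [[0,0,-2],[0,0,0],7],
  [[0,0,-4],[0,0,0],7],
  [[0,0,-4],[0,0,0],8.5],
  [[0,0,-2],[0,0,0],8.5],
  [[0,0,0],[0,0,0],8.5],
  [[0,0,0],[0,0,0],8.5],
])

```text
t: 13.7
eef_pos: [0.6008, 0.3777, 0.1733]
eef_rot: [-0.0, 0.713, -0.701, 0.0]
force: [-0.0, -1.5, 0.0]
grip_width: 0.0851
grip_force: 0.0
```

```bash
python3 snap.py t3; python3 go.py .429 .112 .15 281
```

```text
13.7 [0.6008 0.3777 0.1733] [-3.000e-04  7.134e-01 -7.007e-01  1.000e-04]
t 13.75 turn [  0.1  -0.  -10. ] shift after turn cm [22.78 21.86  2.21] shift now [26.22 17.58  2.25]
```

Request:
servo_tool([
  [[0,0,0],[0,0,-5],8.5],
  [[0,0,0],[0,0,-5],8.5],
  [[2.3,2.2,0],[0,0,0],8.5],
  [[2.3,2.2,0],[0,0,0],8.5],
  [[2.3,2.2,0],[0,0,0],8.5],
  [[2.3,2.2,0],[0,0,0],8.5],
  [[2.3,2.2,0],[0,0,0],8.5],
  [[2.3,2.2,0],[0,0,0],8.5],
  [[2.3,2.2,0],[0,0,0],8.5],
  [[2.3,2.2,0],[0,0,0],8.5],
  [[2.3,2.2,1],[0,0,0],8.5],
  [[2.1,2.1,1.2],[0,0,0],8.5],
  [[0,0,0],[0,0,0],8.5],
  [[0,0,0],[0,0,0],8.5],
])

```text
t: 15.15
eef_pos: [0.4285, 0.1117, 0.1503]
eef_rot: [0.001, 0.771, -0.636, -0.001]
force: [0.4, 0.8, 0.0]
grip_width: 0.0852
grip_force: 0.0
```

```bash
python3 snap.py l1; python3 go.py .429 .112 .03 281; python3 - <<'E'
import cv2,numpy as np
r=[cv2.resize(cv2.imread(f'pics/{n}.png'),(400,250)) for n in ('t3','l1')]
cv2.imwrite('pics/m3.png',np.hstack(r))
E
```

```text
15.15 [0.4285 0.1117 0.1503] [ 7.000e-04  7.714e-01 -6.364e-01 -1.000e-03]
t 15.2 turn [0. 0. 0.] shift after turn cm [1.000e-02 6.000e-02 1.208e+01] shift now [1.000e-02 5.000e-02 1.208e+01]
```

View pics/m3.png

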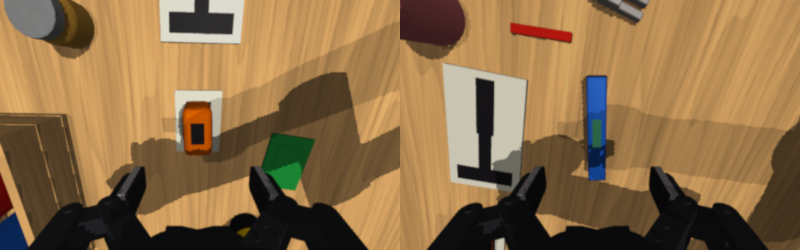

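Left: the tape stands on its pad. Right: the level is upright in the picture at (597,127), between the fingers. I grasp it.

Request:
servo_tool([
  [[0,0,3],[0,0,0],8.5],
  [[0,0,3],[0,0,0],8.5],
  [[0,0,3],[0,0,0],8.5],
  [[0,0,2],[0,0,0],8.5],
  [[0,0,0.6],[0,0,0],8.5],
  [[0,0,0],[0,0,0],6],
  [[0,0,0],[0,0,0],4],
  [[0,0,0],[0,0,0],2.5],
  [[0,0,0],[0,0,0],1.5],
  [[0,0,0],[0,0,0],1.5],
  [[0,0,0],[0,0,0],1.5],
  [[0,0,0],[0,0,0],1.5],
  [[0,0,0],[0,0,0],1.5],
  [[0,0,0],[0,0,0],1.5],
])

```text
t: 16.6
eef_pos: [0.4304, 0.1121, 0.0364]
eef_rot: [-0.001, 0.772, -0.636, 0.001]
force: [-1.1, -0.0, 4.7]
grip_width: 0.0249
grip_force: 59.7
```

Request:
servo_tool([
  [[0,0,-1],[0,0,0],1.5],
  [[0,0,-2],[0,0,0],1.5],
  [[0,0,-3],[0,0,2.5],1.5],
  [[0,0,-4],[0,0,3],1.5],
  [[0,0,-3],[0,0,0],1.5],
  [[0,0,0],[0,0,0],1.5],
  [[0,0,0],[0,0,0],1.5],
])

```text
t: 17.3
eef_pos: [0.4297, 0.112, 0.166]
eef_rot: [-0.001, 0.74, -0.672, 0.001]
force: [-0.7, -0.9, -2.2]
grip_width: 0.0251
grip_force: 59.4
```

```bash
python3 go.py .587 -.1665 .042 275.5
```

```text
t 17.3 turn [-0.1 -0.   0. ] shift after turn cm [ 29.23 -12.99  12.4 ] shift now [ 29.23 -12.95  12.42]
```

Request:
servo_tool([
  [[2.9,-1.3,0],[0,0,0],1.5],
  [[2.9,-1.3,0],[0,0,0],1.5],
  [[2.9,-1.3,0],[0,0,0],1.5],
  [[2.9,-1.3,0],[0,0,0],1.5],
  [[2.9,-1.3,0],[0,0,0],1.5],
  [[2.9,-1.3,0],[0,0,0],1.5],
  [[2.9,-1.3,0],[0,0,0],1.5],
  [[2.9,-1.3,0],[0,0,0],1.5],
  [[2.9,-1.3,0],[0,0,0],1.5],
  [[3.1,-1.3,0],[0,0,0],1.5],
  [[0,0,3],[0,0,0],1.5],
  [[0,0,3],[0,0,0],1.5],
  [[0,0,3],[0,0,0],1.5],
  [[0,0,1.5],[0,0,0],1.5],
  [[0,0,0],[0,0,0],1.5],
  [[0,0,0],[0,0,0],1.5],
])

```text
t: 18.9
eef_pos: [0.5859, -0.1657, 0.0591]
eef_rot: [0.0, 0.74, -0.672, -0.001]
force: [0.9, 0.2, -2.0]
grip_width: 0.025
grip_force: 59.3
```

```bash
python3 go.py .587 -.1665 .042 275.5; python3 snap.py l2
```

```text
t 18.9 turn [0.1 0.1 0. ] shift after turn cm [ 0.09 -0.1   1.71] shift now [ 0.09 -0.1   1.71]
18.9 [ 0.5859 -0.1657  0.0591] [ 5.000e-04  7.404e-01 -6.722e-01 -1.300e-03]
```

View pics/l2.png

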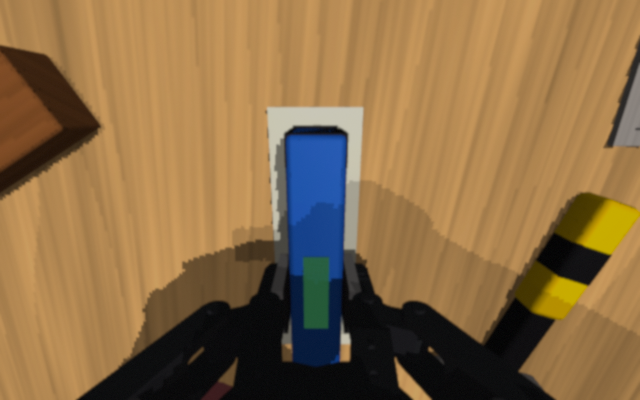

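The level is over its pad and aligned (pad columns 268-362, level 287-347). I lower and release.

Request:
servo_tool([
  [[0.1,-0.1,0.8],[0,0,0],1.5],
  [[0,0,0.8],[0,0,0],1.5],
  [[0,0,0],[0,0,0],1.5],
  [[0,0,0],[0,0,0],2.5],
  [[0,0,0],[0,0,0],3.5],
  [[0,0,0],[0,0,0],5],
  [[0,0,0],[0,0,0],6],
  [[0,0,0],[0,0,0],6],
  [[0,0,0],[0,0,0],6],
  [[0,0,-2],[0,0,0],6],
  [[0,0,-4],[0,0,0],6],
  [[0,0,-4],[0,0,0],8.5],
  [[0,0,-1],[0,0,0],8.5],
  [[0,0,0],[0,0,0],8.5],
  [[0,0,0],[0,0,0],8.5],
])

```text
t: 20.45
eef_pos: [0.5874, -0.1668, 0.1532]
eef_rot: [0.0, 0.74, -0.672, -0.001]
force: [0.7, 1.4, -0.1]
grip_width: 0.0854
grip_force: 0.0
```

```bash
python3 snap.py l3; python3 go.py .4362 -.0987 .12 256.3
```

```text
20.45 [ 0.5874 -0.1668  0.1532] [ 2.000e-04  7.404e-01 -6.722e-01 -7.000e-04]
t 20.5 turn [ 0.2  0.1 19.2] shift after turn cm [-3.03 16.25  3.26] shift now [-8.2  14.34  3.3 ]
```

Request:
servo_tool([
  [[0,0,0],[0,0,6.4],8.5],
  [[0,0,0],[0,0,6.4],8.5],
  [[0,0,0],[0,0,6.4],8.5],
  [[-0.5,2.7,0],[0,0,0],8.5],
  [[-0.5,2.7,0],[0,0,0],8.5],
  [[-0.5,2.7,0],[0,0,0],8.5],
  [[-0.5,2.7,0],[0,0,0],8.5],
  [[-0.5,2.7,1.5],[0,0,0],8.5],
  [[-0.5,2.7,1.8],[0,0,0],8.5],
  [[0,0,0],[0,0,0],8.5],
  [[0,0,0],[0,0,0],8.5],
])

```text
t: 21.6
eef_pos: [0.4362, -0.0989, 0.1199]
eef_rot: [-0.001, -0.618, 0.786, 0.001]
force: [0.4, 0.6, -0.5]
grip_width: 0.085
grip_force: 0.0
```

```bash
python3 snap.py h1; python3 go.py .4362 -.0987 .026 256.3; python3 - <<'E'
import cv2,numpy as np
r=[cv2.resize(cv2.imread(f'pics/{n}.png'),(400,250)) for n in ('l3','h1')]
cv2.imwrite('pics/m4.png',np.hstack(r))
E
```

```text
21.6 [ 0.4362 -0.0989  0.1199] [-0.0008 -0.6179  0.7862  0.0014]
t 21.65 turn [0. 0. 0.] shift after turn cm [-0.05  0.17  9.47] shift now [-0.05  0.17  9.47]
```

View pics/m4.png

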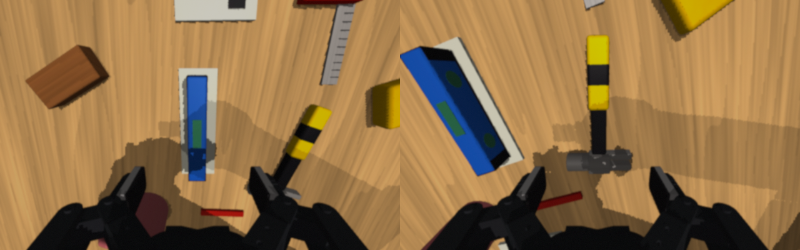

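Left: the level stands on its pad. Right: the hammer is aligned vertically, with its neck (598,130) between the fingers. I grasp it.

Request:
servo_tool([
  [[0,0.1,3],[0,0,0],8.5],
  [[0,0,3],[0,0,0],8.5],
  [[0,0,2.3],[0,0,0],8.5],
  [[0,0,1],[0,0,0],8.5],
  [[0,0,0],[0,0,0],7],
  [[0,0,0],[0,0,0],5],
  [[0,0,0],[0,0,0],3.5],
  [[0,0,0],[0,0,0],2.5],
  [[0,0,0],[0,0,0],1.5],
  [[0,0,0],[0,0,0],1],
  [[0,0,0],[0,0,0],1],
  [[0,0,0],[0,0,0],1],
  [[0,0,0],[0,0,0],1],
  [[0,0,0],[0,0,0],1],
])

```text
t: 23.05
eef_pos: [0.4369, -0.0995, 0.0292]
eef_rot: [0.0, -0.618, 0.786, -0.0]
force: [-1.6, 0.7, 6.3]
grip_width: 0.0183
grip_force: 59.3
```

Request:
servo_tool([
  [[0,0,-1],[0,0,0],1],
  [[0,0,-2],[0,0,0],1],
  [[0,0,-3],[0,0,-4],1],
  [[0,0,-4],[0,0,-5],1],
  [[0,0,-2],[0,0,-5],1],
  [[0,0,0],[0,0,0],1],
  [[0,0,0],[0,0,0],1],
])

```text
t: 23.75
eef_pos: [0.4365, -0.0993, 0.1482]
eef_rot: [-0.0, 0.708, -0.706, 0.0]
force: [0.2, -0.2, -5.0]
grip_width: 0.0181
grip_force: 59.3
```

```bash
python3 go.py .5987 .193 .036 270.2; python3 snap.py h2
```

```text
t 23.75 turn [-0. -0.  0.] shift after turn cm [-29.17 -16.32  11.22] shift now [-29.17 -16.33  11.21]
23.75 [ 0.4365 -0.0993  0.1482] [-0.000e+00  7.085e-01 -7.057e-01  2.000e-04]
```

View pics/h2.png

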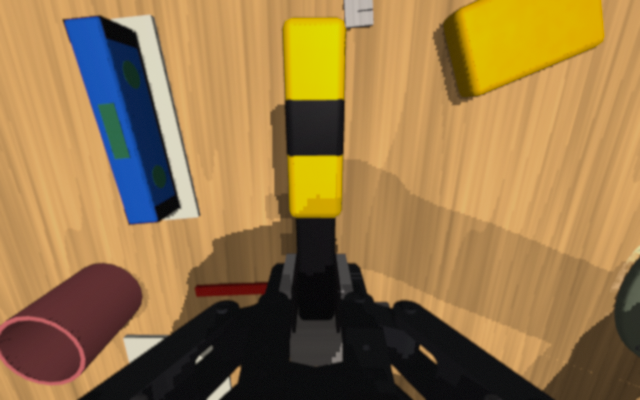

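The hammer is held straight (handle column 315, no visible droop). I carry it to its pad.

Request:
servo_tool([
  [[-2.9,-1.6,0],[0,0,0],1],
  [[-2.9,-1.6,0],[0,0,0],1],
  [[-2.9,-1.6,0],[0,0,0],1],
  [[-2.9,-1.6,0],[0,0,0],1],
  [[-2.9,-1.6,0],[0,0,0],1],
  [[-2.9,-1.6,0],[0,0,0],1],
  [[-2.9,-1.6,0],[0,0,0],1],
  [[-2.9,-1.6,0],[0,0,0],1],
  [[-2.9,-1.6,0],[0,0,0],1],
  [[-3.1,-1.9,0],[0,0,0],1],
  [[0,0,3],[0,0,0],1],
  [[0,0,3],[0,0,0],1],
  [[0,0,3],[0,0,0],1],
  [[0,0,0.5],[0,0,0],1],
  [[0,0,0],[0,0,0],1],
  [[0,0,0],[0,0,0],1],
])

```text
t: 25.4
eef_pos: [0.5986, 0.1936, 0.0538]
eef_rot: [-0.0, 0.709, -0.705, 0.0]
force: [0.9, 0.2, -4.6]
grip_width: 0.0181
grip_force: 59.6
```

```bash
python3 go.py .5987 .193 .035 270.2; python3 snap.py h3
```

```text
t 25.4 turn [-0.   0.   0.1] shift after turn cm [ 0.06 -0.01  1.88] shift now [ 0.06 -0.    1.88]
25.4 [0.5986 0.1936 0.0538] [-3.000e-04  7.089e-01 -7.053e-01  2.000e-04]
```

View pics/h3.png

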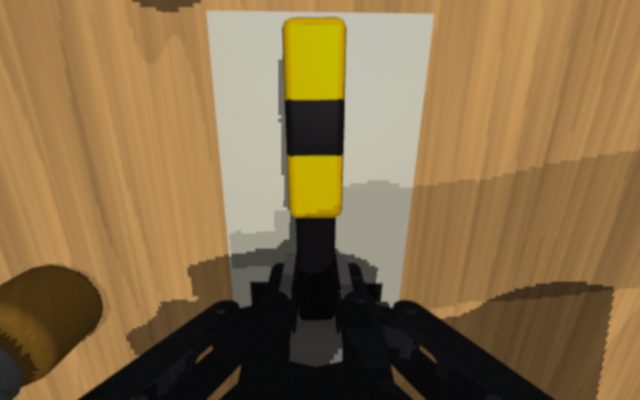

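The hammer is centred over its pad (pad columns 210-432, hammer 285-345). I lower and release.

Request:
servo_tool([
  [[0.1,0,1],[0,0,0],1],
  [[0,0,0.5],[0,0,0],1],
  [[0,0,0.3],[0,0,0],1],
  [[0,0,0],[0,0,0],1],
  [[0,0,0],[0,0,0],2],
  [[0,0,0],[0,0,0],3],
  [[0,0,0],[0,0,0],4.5],
  [[0,0,0],[0,0,0],6],
  [[0,0,0],[0,0,0],6],
  [[0,0,0],[0,0,0],6],
  [[0,0,-2],[0,0,0],6],
  [[0,0,-4],[0,0,0],6],
  [[0,0,-4],[0,0,0],8.5],
  [[0,0,-3],[0,0,0],8.5],
  [[0,0,0],[0,0,0],8.5],
  [[0,0,0],[0,0,0],8.5],
])

```text
t: 27.05
eef_pos: [0.5985, 0.1927, 0.166]
eef_rot: [-0.001, 0.709, -0.705, 0.001]
force: [-0.8, -0.4, -0.0]
grip_width: 0.0848
grip_force: 0.0
```

```bash
python3 snap.py h4; python3 go.py .4315 -.3535 .165 185.9
```

```text
27.05 [0.5985 0.1927 0.166 ] [-7.000e-04  7.091e-01 -7.051e-01  5.000e-04]
t 27.1 turn [ 0.  -0.  84.4] shift after turn cm [ 2.214e+01 -5.260e+01 -4.000e-02] shift now [ 5.450e+01  1.692e+01 -1.000e-02]
```

Request:
servo_tool([
  [[0,0,0],[0,0,8.4],8.5],
  [[0,0,0],[0,0,8.4],8.5],
  [[0,0,0],[0,0,8.5],8.5],
  [[0,0,0],[0,0,8.5],8.5],
  [[0,0,0],[0,0,8.5],8.5],
  [[0,0,0],[0,0,8.5],8.5],
  [[0,0,0],[0,0,8.4],8.5],
  [[0,0,0],[0,0,8.4],8.5],
  [[0,0,0],[0,0,8.4],8.5],
  [[0,0,0],[0,0,8.4],8.5],
  [[0,0,0],[0,0,0],8.5],
])

```text
t: 28.2
eef_pos: [0.5969, 0.1923, 0.1632]
eef_rot: [-0.002, -0.052, 0.999, -0.0]
force: [-0.4, -1.4, 0.1]
grip_width: 0.0852
grip_force: 0.0
```

Request:
servo_tool([
  [[1.5,-3.5,0],[0,0,0],8.5],
  [[1.5,-3.5,0],[0,0,0],8.5],
  [[1.5,-3.5,0],[0,0,0],8.5],
  [[1.5,-3.5,0],[0,0,0],8.5],
  [[1.5,-3.5,0],[0,0,0],8.5],
  [[1.5,-3.5,0],[0,0,0],8.5],
  [[1.5,-3.5,0],[0,0,0],8.5],
  [[1.5,-3.5,0],[0,0,0],8.5],
  [[1.5,-3.5,0],[0,0,0],8.5],
  [[1.5,-3.5,0],[0,0,0],8.5],
  [[1.5,-3.5,0],[0,0,0],8.5],
  [[1.5,-3.5,0],[0,0,0],8.5],
  [[1.5,-3.5,0],[0,0,0],8.5],
  [[1.5,-3.5,2],[0,0,0],8.5],
  [[1.1,-3.6,2],[0,0,0],8.5],
  [[0,0,0],[0,0,0],8.5],
  [[0,0,0],[0,0,0],8.5],
])

```text
t: 29.9
eef_pos: [0.4314, -0.353, 0.1237]
eef_rot: [-0.001, -0.052, 0.999, 0.001]
force: [0.2, 0.2, 0.4]
grip_width: 0.085
grip_force: 0.0
```

```bash
python3 go.py .4315 -.3535 .025 185.9; python3 snap.py s1; python3 - <<'E'
import cv2,numpy as np
r=[cv2.resize(cv2.imread(f'pics/{n}.png'),(400,250)) for n in ('h4','s1')]
cv2.imwrite('pics/m5.png',np.hstack(r))
E
```

```text
t 29.9 turn [ 0.2 -0.1  0.1] shift after turn cm [-0.   -0.05  9.87] shift now [-0.02 -0.08  9.87]
29.9 [ 0.4314 -0.353   0.1237] [-0.001  -0.0519  0.9986  0.0015]
```

View pics/m5.png

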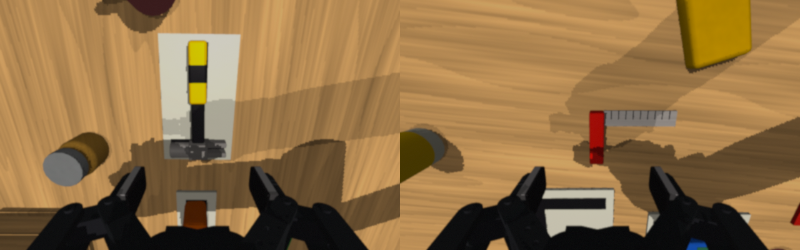

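Left: the hammer lies on its pad along the outline. Right: the square's red stock (597,137) is between the fingers. I'll grip at y of about 4 mm to keep the finger clear of the blade.

Request:
servo_tool([
  [[-0.4,0,3],[0,0,0],8.5],
  [[0,0,3],[0,0,0],8.5],
  [[0,0,2.8],[0,0,0],8.5],
  [[0,0,1],[0,0,0],8.5],
  [[0,0,0],[0,0,0],7],
  [[0,0,0],[0,0,0],5],
  [[0,0,0],[0,0,0],3.5],
  [[0,0,0],[0,0,0],2.5],
  [[0,0,0],[0,0,0],1.5],
  [[0,0,0],[0,0,0],1],
  [[0,0,0],[0,0,0],1],
  [[0,0,0],[0,0,0],1],
  [[0,0,0],[0,0,0],1],
  [[0,0,0],[0,0,0],1],
])

```text
t: 31.35
eef_pos: [0.4373, -0.3537, 0.0287]
eef_rot: [0.001, -0.052, 0.999, -0.001]
force: [-0.3, 0.5, 5.6]
grip_width: 0.018
grip_force: 59.5
```

Request:
servo_tool([
  [[0,0,-1],[0,0,0],1],
  [[0,0,-2],[0,0,0],1],
  [[0,0,-3],[0,0,0],1],
  [[0,0,-3],[0,0,0],1],
  [[0,0,0],[0,0,0],1],
  [[0,0,0],[0,0,0],1],
])

```text
t: 31.95
eef_pos: [0.4367, -0.3533, 0.118]
eef_rot: [0.0, -0.052, 0.999, -0.001]
force: [0.4, -0.1, -2.4]
grip_width: 0.0177
grip_force: 58.9
```

```bash
python3 go.py .5876 -.4351 .034 186.4
```

```text
t 31.95 turn [-0.1  0.1 -0.5] shift after turn cm [-14.08  -9.81   8.4 ] shift now [-14.16  -9.68   8.43]
```

Request:
servo_tool([
  [[-2,-1.4,0],[0,0,-0.5],1],
  [[-2,-1.4,0],[0,0,0],1],
  [[-2,-1.4,0],[0,0,0],1],
  [[-2,-1.4,0],[0,0,0],1],
  [[-2,-1.4,0],[0,0,0],1],
  [[-2,-1.4,0],[0,0,0],1],
  [[-2.2,-1.4,0],[0,0,0],1],
  [[0,0,2],[0,0,0],1],
  [[0,0,2],[0,0,0],1],
  [[0,0,2],[0,0,0],1],
  [[0,0,0.7],[0,0,0],1],
  [[0,0,0],[0,0,0],1],
  [[0,0,0],[0,0,0],1],
])

```text
t: 33.25
eef_pos: [0.5885, -0.4347, 0.0503]
eef_rot: [-0.0, -0.056, 0.998, 0.0]
force: [0.9, 0.4, -2.6]
grip_width: 0.0182
grip_force: 59.1
```

```bash
python3 go.py .589 -.4351 .034 186.4; python3 snap.py s2
```

```text
t 33.25 turn [ 0. -0.  0.] shift after turn cm [-0.05 -0.04  1.63] shift now [-0.05 -0.04  1.63]
33.25 [ 0.5885 -0.4347  0.0503] [-1.000e-04 -5.600e-02  9.984e-01  1.000e-04]
```

View pics/s2.png

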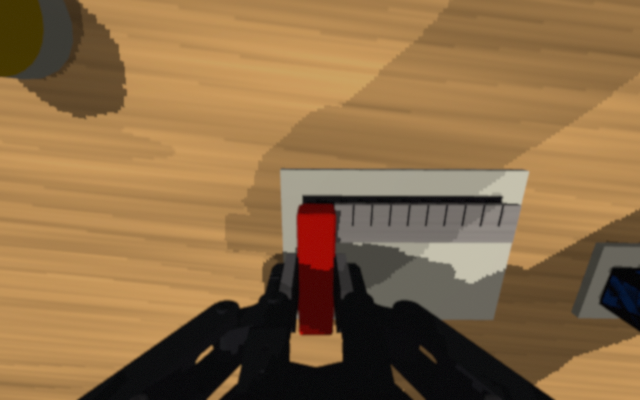

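The square hangs just above its outline, with its blade edge (row 203) parallel to the outline's (row 198). I lower and release.

Request:
servo_tool([
  [[0,0,0.8],[0,0,0],1],
  [[0,0,0.5],[0,0,0],1],
  [[0,0,0.3],[0,0,0],1],
  [[0,0,0],[0,0,0],1],
  [[0,0,0],[0,0,0],2],
  [[0,0,0],[0,0,0],3],
  [[0,0,0],[0,0,0],4.5],
  [[0,0,0],[0,0,0],6],
  [[0,0,0],[0,0,0],6],
  [[0,0,-2],[0,0,0],6],
  [[0,0,-4],[0,0,0],6],
  [[0,0,-5],[0,0,0],8.5],
  [[0,0,-5],[0,0,0],8.5],
  [[0,0,-5],[0,0,0],8.5],
  [[0,0,0],[0,0,0],8.5],
  [[0,0,0],[0,0,0],8.5],
])

```text
t: 34.9
eef_pos: [0.5893, -0.4354, 0.2466]
eef_rot: [0.002, -0.056, 0.998, -0.002]
force: [0.2, 0.4, -0.9]
grip_width: 0.0849
grip_force: 0.0
```

Request:
servo_tool([
  [[2,4,0],[0,0,0],8.5],
  [[2,4,0],[0,0,0],8.5],
  [[2,4,0],[0,0,0],8.5],
  [[0,4,0],[0,0,0],8.5],
  [[0,4,0],[0,0,0],8.5],
  [[0,0,0],[0,0,0],8.5],
  [[0,0,0],[0,0,0],8.5],
])

```text
t: 35.6
eef_pos: [0.5059, -0.2416, 0.2431]
eef_rot: [-0.001, -0.057, 0.998, 0.0]
force: [0.7, 0.2, -0.2]
grip_width: 0.0849
grip_force: 0.0
```

```bash
python3 snap.py f1; python3 - <<'E'
from h import *
im=capture("top");cv2.imwrite("pics/top1.png",im[:,:,::-1])
f=cv2.imread("pics/f1.png");t=cv2.resize(im[130:290,120:540],(800,305))[:,:,::-1]
cv2.imwrite("pics/m6.png",np.vstack([t,np.hstack([cv2.resize(f,(470,294)),np.zeros((294,330,3),np.uint8)])]))
E
```

```text
35.6 [ 0.5059 -0.2416  0.2431] [-9.000e-04 -5.680e-02  9.984e-01  5.000e-04]
```

View pics/m6.png

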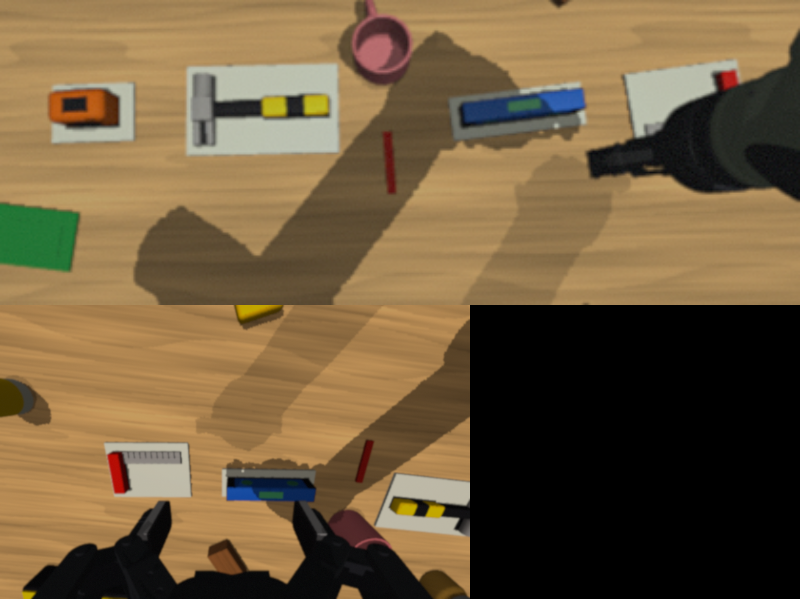

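All four tools look seated and the mug is untouched. I check numerically from the release views.

```bash
python3 - <<'E'
from meas import *
def rect(n,v,p,key,r,z):
    im,c=load(v)
    for k in near(im,c,p,key,r)[:3]:
        (x,y),s,a=cv2.minAreaRect(toplane(c,k,z)*1000);print(n,v,np.round([x,y,*s,a],1))
rect("stock tgt 591.6 -434.7 @6.4","f1",(.59,-.435,.024),"red",45,.024)
rect("level tgt 587 -166.5 @5.5","f1",(.587,-.166,.046),"blue",80,.046)
rect("level","l3",(.587,-.166,.046),"blue",95,.046)
rect("tape tgt 600.4 378","t3",(.6,.378,.068),"orange",70,.068)
rect("tape label","t3",(.6,.378,.068),"black",16,.068)
rect("hammer yellow tgt y~142/89","h4",(.5987,.13,.026),"yellow",110,.026)
rect("hammer head tgt 598.7 233","h4",(.5987,.233,.03),"steel",45,.032)
E
```

```text
stock tgt 591.6 -434.7 @6.4 f1 [ 589.4 -434.6   72.8   19.     6.4]
level tgt 587 -166.5 @5.5 f1 [ 585.2 -168.    25.3  145.     5.3]
level l3 [ 591.1 -193.9   24.4   96.2    5.8]
level l3 [ 582.1 -108.    22.4   24.2    4.7]
level l3 [ 575.9 -135.5    4.4    9.7    6. ]
tape tgt 600.4 378 t3 [601.3 370.   36.8  61.2   2.4]
tape label t3 [601.  376.3  15.2  25.7   1.1]
hammer yellow tgt y~142/89 h4 [599.7  89.3  29.5  21.3  89.5]
hammer yellow tgt y~142/89 h4 [599.  141.4  21.1  29.1   1.1]
hammer head tgt 598.7 233 h4 [5.753e+02 1.995e+02 2.680e+01 2.280e+01 4.000e-01]
hammer head tgt 598.7 233 h4 [6.228e+02 1.993e+02 2.770e+01 2.180e+01 4.000e-01]
hammer head tgt 598.7 233 h4 [625.3 229.5  27.   35.6  86.5]
```

```bash
python3 -c "
from plant import hand_in
print(hand_in())"
```

```text
the job is handed in; nothing more can be done
None
```

I placed the hammer, square, spirit level and tape measure on their own pads, let go of everything and handed the job in. `hand_in` gave no verdict, but my last images put hammer, square and level within about 3 mm of target, the tape within roughly 2–8 mm (less certain, 12 mm allowed), and the mug looked undisturbed.

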